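# Sweep the split wood slices into the scrap tub

### The arm

A 6-joint arm with a two-finger parallel gripper is mounted at the origin on the work surface. World frame = base frame: x ahead of the robot, y to its left, z up, the work surface at z = 0. Lengths are in m, angles in rad, forces in N, time in s.
With the tool pointing down it reaches from about 0.375 to 0.975 m from the base axis. Payload 3.8 kg.
Tool frame: the origin (TCP) lies at the very end of the fingers, on their centre line; the grasp point (between the pads) lies 19 mm behind it; z points along the fingers, y is the line along which they close (so a half turn about z gives the same grasp; the last joint's range is limited). The gripper opens to 85 mm and grips with 20 to 120 N. Pads are 22 mm wide; open, the fingers measure 114 mm over their backs; the gripper's body (76 mm by 85 mm) begins 54 mm behind the grasp point. The pads swing forward as they close: fully open they stand 13 mm farther back than shut.
Start: joints at [1.262, 0.264, 1.604, -0, 1.274, -0.037], TCP at [0.181, 0.65, 0.231] pointing down, gripper open.
Joint ranges: [-2.63, 2.63], [-0.94, 2.18], [0.31, 2.57], [-1.31, 4.45], [0, 2.66], [-2.55, 2.55]. Speed limits (rad/s): [2.57, 2.57, 3.14, 3.14, 3.14, 3.14].

### API

Orientations are given as a rotation vector (axis times angle).
In Python, from workcell import read_state, read_camera, calibration, finish_job gives the robot as it stands.
- The arm moves only by the tool step_arm, never from a script. Its argument "commands" is a list of rows, each an object of numbers: "fingers": the gripper's target within -1 to 1 (shut at 1, half-way at 0, fully open at -1); "dx", "dy", "dz": the shift along the tool's x, y, z in m; "roll": the turn about the tool's z in degrees. In form: [{"fingers": .., "dx": .., "dy": .., "dz": .., "roll": ..}, ...]. A call has 1 to 8 rows; each row is the pose to reach, as a shift and turn from the pose commanded when the call began, along the tool's axes at that moment; what a row does not reach only later rows make up. A row lasts 1/8 s, in which the tool goes at most 62.5 mm and 10.7 degrees, less where a joint would pass 70% of its speed; a pose out of reach is approached as far as the arm can. A call with a gripper value outside its range is refused whole. The fingers move at their own pace and stop on an object; "squeeze" is the grip in N (left out, the last holds). Time passes only in rows, so rows that repeat a pose let the fingers close. It gives the time, the measured TCP pose, the force, the opening and the grip force at its end, in the units of the state.
- read_state(): the state, without advancing time (a new reading comes with each control period).
- read_camera(name): name is "scene" or "top" or "wrist"; returns (picture, depth): 420x560x3 uint8, blue, green, red; 420x560 float32, m along the optical axis (not along the pixel's ray), 0 where there is no reading.
- calibration(name): a dict with "intrinsics" (3x3 intrinsics, pixels), "world_to_cam" (4x4, takes a point from world to camera coordinates). Camera axes: x right, y up, looking along -z (the intrinsics and any distortion apply to the point x, -y, -z); pixel columns grow to the right and rows downward; lengths in m; the calibration is good to about 2 mm. The wrist camera is an equidistant fisheye: a pixel r from the principal point sees the ray r / f radians off the axis. A picture is of the moment at which its call begins: read the wrist's pose just before it. calibration takes no time and is no camera call; for the wrist camera it gives the pose at the moment of the call.
- finish_job(): hands the job in; it is judged then, once.
The state is a dict: "time": time; "q": joint angles; "joint_vel": joint speeds; "joint_torque": joint torques, N m; "tool_pos": TCP position; "tcp_rot": TCP orientation; "wrist_force": force on the tool from outside, world axes, zero at the start; "torque": the same for the moment, N m; "width": opening from 0.0 (shut) to 1.0 (fully open); "grip_force": force on a finger pad.
Only numpy, scipy, OpenCV 4.12 (cv2) and the standard library are available. Lean on these libraries where they do the work, as an engineer would, in place of code of your own. Each camera call takes 0.05 s, during which the arm holds its last target. There are 200 camera calls.

### The job

Three of the birch slices on the craft table have split into halves. With the fingers, sweep all three halves along the table top and off its far edge so that they drop into the grey scrap tub hung there. Only push them, never pinch, press down on or lift them, and leave the whole round slice, the glue gun and the carton of staples where they are.

Things in the scene. Friction and masses are not known exactly. Their poses are not given: they have to be found in the camera images.
- half_a: split half of a birch slice (a D shape): straight cut edge 68 mm long, round bark edge of radius 34 mm, 14 mm thick, about 17 g, lying flat on the table. Pale wood with dark bark, same as the whole slice. Origin on the underside at the D's centroid, 14 mm from the cut edge; z up; local x runs along the cut edge, local y points from the cut edge to the bark.
- half_b: split half of a birch slice (a D shape): straight cut edge 64 mm long, round bark edge of radius 32 mm, 14 mm thick, about 15 g, lying flat on the table. Pale wood with dark bark, same as the whole slice. Origin on the underside at the D's centroid, 14 mm from the cut edge; z up; local x runs along the cut edge, local y points from the cut edge to the bark.
- half_c: split half of a birch slice (a D shape): straight cut edge 60 mm long, round bark edge of radius 30 mm, 14 mm thick, about 13 g, lying flat on the table. Pale wood with dark bark, same as the whole slice. Origin on the underside at the D's centroid, 13 mm from the cut edge; z up; local x runs along the cut edge, local y points from the cut edge to the bark.
- whole: good whole birch slice, a disc 66 mm across and 14 mm thick, lying flat among the halves; it must stay. Origin at the centre of its underside, z up.
- tub: grey open scrap tub, 190 mm (x) by 420 mm (y) by 160 mm deep, walls 4 mm, fixed, open upwards, rim 4 mm below the table top. Origin under the centre of its floor, axes parallel to the world's. Its near wall stands against the table's far edge, all along its 420 mm.
- edge (a point): point on the table top's far edge (z = 0) in front of the middle of the tub; the edge is straight and runs along y. The three halves and the whole slice lie short of it by 85 to 185 mm in x, spread in y about 105 mm apart and in any order, all within 170 mm of this point in y, so straight pushes along +x end in the tub.
- glue_gun: cordless hot-glue gun standing upright on its battery foot (85 by 62 mm), 166 mm tall, its orange barrel level along local x, the nozzle reaching 130 mm to +x of the origin and the glue stick 100 mm to -x; to one side of the slices, about 350 mm from the tub's middle in y. Origin at the centre of the foot's underside.
- carton: small carton of staples, 100 by 62 by 40 mm, white with a green band, lying flat to the other side of the slices, about 350 mm from the tub's middle in y. Origin at the centre of its underside, 100 mm side along local x.
Mind the look-alikes: they are no part of the job. Several things look just like the carton: the one meant starts farthest to the robot's left.

How it is judged:
By the outcome, as a careful person would: the job done as asked, in the order asked, and still so for the second after the job is handed in, with the robot touching nothing.
It also fails if it takes over 66 s, if anything falls off the work surface, if the arm or the gripper's body presses on something with over 40 N, if the wrist force passes 120 N, or if a joint passes its speed limit or range.

## Working session

There is one attempt and no reset: what is moved stays moved. The work goes in short steps, Python scripts to look and compute and a tool call to move; the robot and the scene stay as the last step left them, time stands still between calls to the robot, and variables do not carry over. Pictures are saved under pics/ and viewed, at most 10 in all, crops included, and the job is handed in when it is done.

Besides the shell and the picture viewer there is one more tool, called as a command line: name --argument value ..., lists and objects as JSON in quotes. step_arm: Moves the arm, as the interface text tells. Its arguments: {"type":"object","properties":{"commands":{"type":"array","items":{"type":"object","properties":{"fingers":{"type":"number"},"dx":{"type":"number"},"dy":{"type":"number"},"dz":{"type":"number"},"roll":{"type":"number"}}}},"squeeze":{"type":"number"}},"required":["commands"]}

```bash
mkdir -p pics
python3 - <<'E'
from workcell import *
import cv2,numpy as np
s=read_state();print(s['time'],s['tool_pos'],s['tcp_rot'])
for n in['top','scene']:
    p,d=read_camera(n);cv2.imwrite(f'pics/{n}0.png',p);np.save(f'{n}0.npy',d)
    c=calibration(n);print(n,c)
E
```

```text
0.0 [0.1810098  0.64952711 0.22995169] [-0.42554657 -3.11227316  0.00348156]
top {'intrinsics': array([[519.62033049,   0.        , 284.51686086],
       [  0.        , 519.62033049, 210.56977989],
       [  0.        ,   0.        ,   1.        ]]), 'world_to_cam': array([[ 0.08498187, -0.99637109, -0.00476729, -0.01909563],
       [ 0.9667158 ,  0.0812918 ,  0.24259476, -0.50867878],
       [-0.24132686, -0.02522477,  0.970116  , -1.17865445],
       [ 0.        ,  0.        ,  0.        ,  1.        ]])}
scene {'intrinsics': array([[511.21909487,   0.        , 281.06790825],
       [  0.        , 511.21909487, 206.41672611],
       [  0.        ,   0.        ,   1.        ]]), 'world_to_cam': array([[ 0.14703796,  0.98889642, -0.02153394, -0.09119357],
       [-0.66080028,  0.11440673,  0.74179113,  0.3938188 ],
       [ 0.73601822, -0.09484182,  0.67028517, -2.00124675],
       [ 0.        ,  0.        ,  0.        ,  1.        ]])}
```

View pics/top0.png

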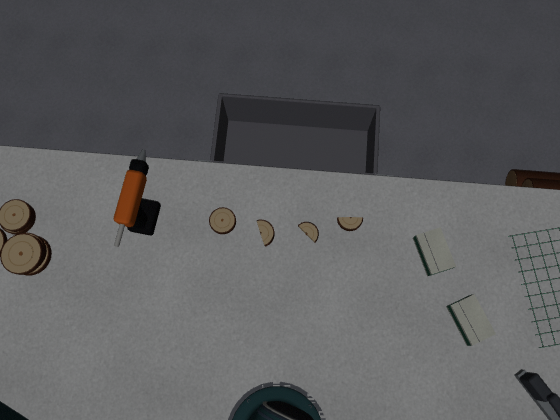

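View pics/scene0.png

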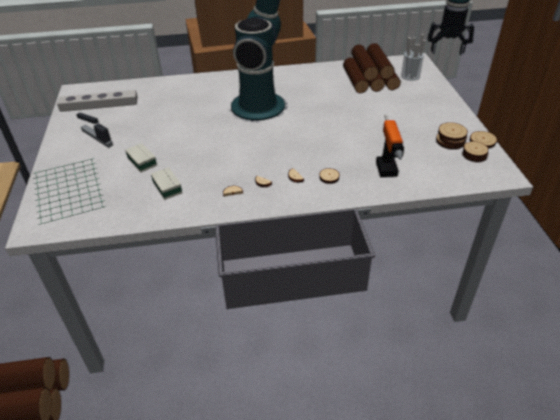

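The top view shows the whole slice at (222,220) and the halves at (265,232), (309,231) and (350,223). The tub runs along the edge at about rows 163–175, the gun is at (130,200), and the cartons are on the right. Next I'll measure these.

```bash
cat > h.py <<'E'
from workcell import *
import cv2,numpy as np
def ray_z(c,u,v,z):
    K,T=c['intrinsics'],c['world_to_cam'];R,t=T[:3,:3],T[:3,3]
    d=R.T@np.array([(u-K[0,2])/K[0,0],-(v-K[1,2])/K[1,1],-1.]);o=-R.T@t
    return o+d*(z-o[2])/d[2]
def slices(p,c,box=(195,185,385,260)):
    x0,y0,x1,y1=box;hsv=cv2.cvtColor(p,cv2.COLOR_BGR2HSV)[y0:y1,x0:x1]
    m=((hsv[...,1]>60)&(hsv[...,2]>70)).astype(np.uint8)
    n,l,st,ce=cv2.connectedComponentsWithStats(m)
    out=[]
    for i in range(1,n):
        if st[i,4]<60: continue
        v,u=np.nonzero(l==i)
        P=np.array([ray_z(c,a+x0,b+y0,.014)[:2] for a,b in zip(u,v)])
        w,V=np.linalg.eigh(np.cov(P.T));a=V[:,1];q=(P-P.mean(0))@V
        out.append((P.mean(0).round(4),P.min(0).round(3),P.max(0).round(3),'long axis deg',round(np.degrees(np.arctan2(a[1],a[0]))),np.ptp(q,axis=0).round(3)))
    return out
E
python3 - <<'E'
from h import *
c=calibration('top');p=cv2.imread('pics/top0.png')
for o in slices(p,c):print(*o)
print('edge',[ray_z(c,u,v,0).round(3) for u,v in((180,162),(213,163),(377,175),(440,180))])
print('tub rim near corners',[ray_z(c,u,v,0).round(3) for u,v in((213,162),(378,174))])
d=np.load('top0.npy');K=c['intrinsics'];T=c['world_to_cam']
v,u=np.mgrid[:420,:560];X=np.stack([(u-K[0,2])/K[0,0]*d,-(v-K[1,2])/K[1,1]*d,-d],-1)
W=(X-T[:3,3])@T[:3,:3]
g=W[140:260,90:175].reshape(-1,3);g=g[g[:,2]>.03];print('gun',g.min(0),g.max(0))
g=W[225:350,405:505].reshape(-1,3);g=g[g[:,2]>.015];print('cartons',g.min(0),g.max(0))
cv2.imwrite('pics/crop.png',cv2.resize(p[180:260,190:390],None,fx=4,fy=4,interpolation=cv2.INTER_CUBIC))
E
```

```text
[0.4844 0.1778] [0.455 0.147] [0.515 0.208] long axis deg 114 [0.061 0.061]
[ 0.5054 -0.1382] [ 0.49  -0.165] [ 0.519 -0.108] long axis deg 93 [0.028 0.057]
[0.4653 0.0681] [0.432 0.05 ] [0.492 0.091] long axis deg -158 [0.031 0.062]
[ 0.4764 -0.0399] [ 0.45 -0.06] [ 0.494 -0.014] long axis deg 50 [0.028 0.054]
edge [array([0.63 , 0.305, 0.   ]), array([0.634, 0.22 , 0.   ]), array([ 0.637, -0.202,  0.   ]), array([ 0.637, -0.362,  0.   ])]
tub rim near corners [array([0.637, 0.22 , 0.   ]), array([ 0.64 , -0.204,  0.   ])]
gun [ 0.20892962 -0.00740621  0.03004038] [0.6056573  0.40307419 1.26674331]
cartons [ 0.20892962 -0.48330909  0.01502259] [ 0.50463451 -0.00740621  1.26674331]
```

View pics/crop.png

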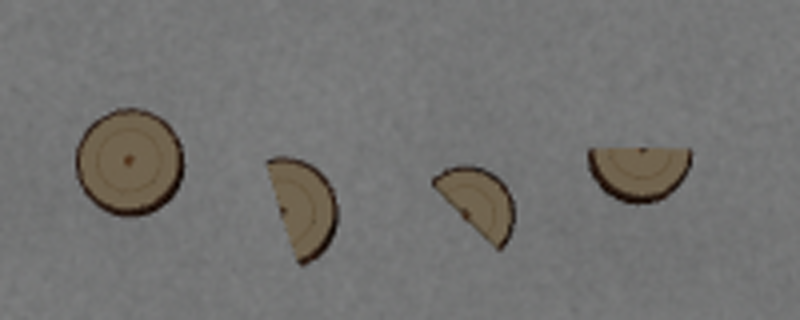

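step_arm --commands '[{"fingers": 0.3, "dx": -0.046, "dy": -0.063, "dz": 0, "roll": -4}, {"fingers": 0.3, "dx": -0.08, "dy": -0.11, "dz": 0, "roll": -8}, {"fingers": 0.3, "dx": -0.115, "dy": -0.157, "dz": 0, "roll": -12}, {"fingers": 0.3, "dx": -0.15, "dy": -0.205, "dz": 0, "roll": -15.6}, {"fingers": 0.3, "dx": -0.185, "dy": -0.253, "dz": 0, "roll": -15.6}, {"fingers": 0.3, "dx": -0.22, "dy": -0.3, "dz": 0, "roll": -15.6}, {"fingers": 0.3, "dx": -0.255, "dy": -0.348, "dz": 0, "roll": -15.6}, {"fingers": 0.3, "dx": -0.255, "dy": -0.348, "dz": 0, "roll": -15.6}]'

```text
time: 1.1
tool_pos: [0.3343, 0.2431, 0.2309]
tcp_rot: [0.01, 3.141, -0.002]
wrist_force: [0.2, 0.5, -0.2]
width: 0.351
grip_force: 0.0
```

step_arm --commands '[{"fingers": 0.3, "dx": -0.018, "dy": -0.045, "dz": 0}, {"fingers": 0.3, "dx": -0.036, "dy": -0.09, "dz": 0}, {"fingers": 0.3, "dx": -0.054, "dy": -0.135, "dz": 0.03}, {"fingers": 0.3, "dx": -0.066, "dy": -0.175, "dz": 0.07}, {"fingers": 0.3, "dx": -0.066, "dy": -0.175, "dz": 0.12}, {"fingers": 0.3, "dx": -0.066, "dy": -0.175, "dz": 0.17}, {"fingers": 0.3, "dx": -0.066, "dy": -0.175, "dz": 0.19}, {"fingers": 0.3, "dx": -0.066, "dy": -0.175, "dz": 0.19}]'

```text
invalid input
```

Run:
```python
from h import *
s=read_state();print(s['time'],s['tool_pos'],s['tcp_rot'],s['wrist_force'])
p,_=read_camera('wrist');cv2.imwrite('pics/w1.png',p)
```

```text
1.1 [0.33425637 0.2430832  0.23092956] [ 9.57066374e-03  3.14139925e+00 -1.70089031e-03] [ 0.21388117  0.45057149 -0.19556346]
```

View pics/w1.png

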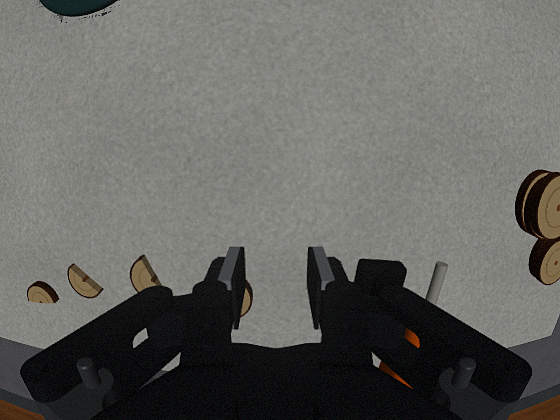

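The wrist view shows the halves at (42,293), (85,281) and (145,272), with the gun clear to the right at (400,330). The last move was refused, probably because the rows left out roll, so I'll resend it with roll.

step_arm --commands '[{"fingers": 0.3, "dx": -0.018, "dy": -0.045, "dz": 0, "roll": 0}, {"fingers": 0.3, "dx": -0.036, "dy": -0.09, "dz": 0, "roll": 0}, {"fingers": 0.3, "dx": -0.054, "dy": -0.135, "dz": 0.03, "roll": 0}, {"fingers": 0.3, "dx": -0.066, "dy": -0.175, "dz": 0.07, "roll": 0}, {"fingers": 0.3, "dx": -0.066, "dy": -0.175, "dz": 0.12, "roll": 0}, {"fingers": 0.3, "dx": -0.066, "dy": -0.175, "dz": 0.17, "roll": 0}, {"fingers": 0.3, "dx": -0.066, "dy": -0.175, "dz": 0.19, "roll": 0}, {"fingers": 0.3, "dx": -0.066, "dy": -0.175, "dz": 0.19, "roll": 0}]'

```text
time: 2.15
tool_pos: [0.3974, 0.0726, 0.0392]
tcp_rot: [0.004, -3.136, 0.0]
wrist_force: [-0.3, -0.4, 0.0]
width: 0.349
grip_force: 0.0
```

Run:
```python
from h import *
s=read_state();print(s['time'],s['tool_pos'],s['tcp_rot'],s['wrist_force'])
p,_=read_camera('wrist');cv2.imwrite('pics/w2.png',p)
```

```text
2.15 [0.3973625  0.07259496 0.03924537] [ 3.69854087e-03 -3.13622206e+00  4.28851253e-04] [-0.29357094 -0.44043093  0.02464614]
```

View pics/w2.png

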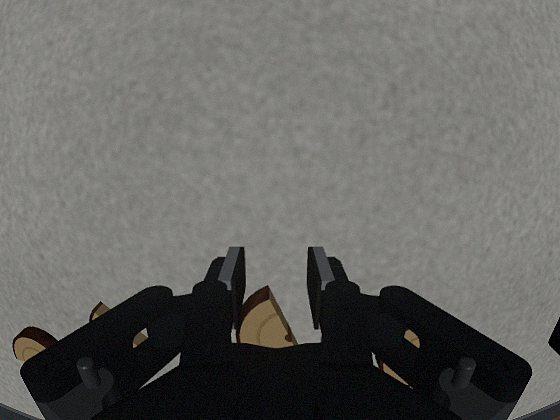

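The near tip of this half, at pixel (268,288), lies almost on the fingers' centre line and would slip into the gap. I'll narrow the gap to about 12 mm, go down beside the half and push.

step_arm --commands '[{"fingers": 0.7, "dx": 0, "dy": 0, "dz": 0.01, "roll": 0}, {"fingers": 0.7, "dx": 0, "dy": 0, "dz": 0.02, "roll": 0}, {"fingers": 0.7, "dx": 0, "dy": 0, "dz": 0.03, "roll": 0}, {"fingers": 0.7, "dx": 0, "dy": 0, "dz": 0.034, "roll": 0}, {"fingers": 0.7, "dx": 0, "dy": 0, "dz": 0.034, "roll": 0}]'

```text
time: 2.82
tool_pos: [0.3991, 0.0715, 0.0069]
tcp_rot: [0.0, -3.141, 0.0]
wrist_force: [0.6, -0.4, -0.9]
width: 0.154
grip_force: 0.0
```

step_arm --commands '[{"fingers": 0.7, "dx": -0.01, "dy": -0.003, "dz": 0, "roll": 0}, {"fingers": 0.7, "dx": -0.02, "dy": -0.003, "dz": 0, "roll": 0}, {"fingers": 0.7, "dx": -0.03, "dy": -0.003, "dz": 0, "roll": 0}, {"fingers": 0.7, "dx": -0.04, "dy": -0.003, "dz": 0, "roll": 0}, {"fingers": 0.7, "dx": -0.05, "dy": -0.003, "dz": 0, "roll": 0}, {"fingers": 0.7, "dx": -0.06, "dy": -0.003, "dz": 0, "roll": 0}, {"fingers": 0.7, "dx": -0.07, "dy": -0.003, "dz": 0, "roll": 0}, {"fingers": 0.7, "dx": -0.08, "dy": -0.003, "dz": 0, "roll": 0}]'

```text
time: 3.82
tool_pos: [0.4801, 0.0686, 0.0072]
tcp_rot: [0.001, -3.142, 0.0]
wrist_force: [-0.1, -0.2, 0.3]
width: 0.153
grip_force: 0.0
```

Run:
```python
from h import *
s=read_state();print(s['time'],s['tool_pos'])
p,_=read_camera('top');cv2.imwrite('pics/t2.png',cv2.resize(p[100:270,150:410],None,fx=3,fy=3))
p,_=read_camera('wrist');cv2.imwrite('pics/w3.png',p)
```

```text
3.825 [0.48014428 0.06860711 0.00724412]
```

View pics/w3.png

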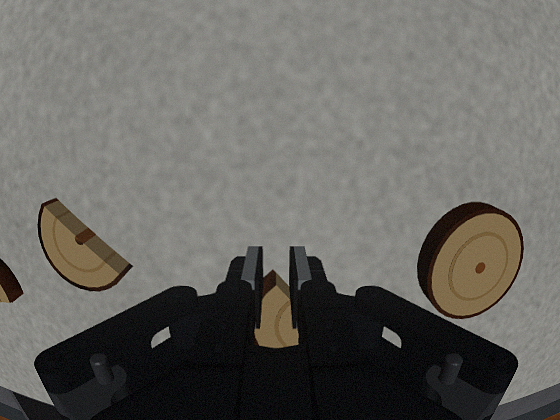

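View pics/t2.png

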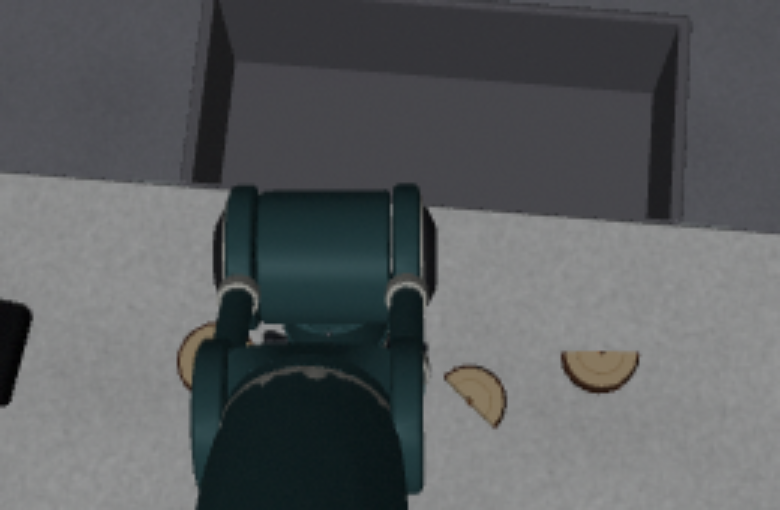

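The near tip (272,272) is cradled between the fingertips. The whole slice (470,262) and the second half (85,245) have not moved. I'll keep pushing.

step_arm --commands '[{"fingers": 0.7, "dx": -0.013, "dy": 0, "dz": 0, "roll": 0}, {"fingers": 0.7, "dx": -0.026, "dy": 0, "dz": 0, "roll": 0}, {"fingers": 0.7, "dx": -0.039, "dy": 0, "dz": 0, "roll": 0}, {"fingers": 0.7, "dx": -0.052, "dy": 0, "dz": 0, "roll": 0}, {"fingers": 0.7, "dx": -0.065, "dy": 0, "dz": 0, "roll": 0}, {"fingers": 0.7, "dx": -0.078, "dy": 0, "dz": 0, "roll": 0}, {"fingers": 0.7, "dx": -0.091, "dy": 0, "dz": 0, "roll": 0}, {"fingers": 0.7, "dx": -0.104, "dy": 0, "dz": 0, "roll": 0}]'

```text
time: 4.92
tool_pos: [0.5844, 0.0687, 0.0072]
tcp_rot: [0.001, -3.142, 0.0]
wrist_force: [-0.5, 0.3, 0.3]
width: 0.156
grip_force: 0.0
```

step_arm --commands '[{"fingers": 0.7, "dx": -0.013, "dy": 0, "dz": 0, "roll": 0}, {"fingers": 0.7, "dx": -0.026, "dy": 0, "dz": 0, "roll": 0}, {"fingers": 0.7, "dx": -0.039, "dy": 0, "dz": 0, "roll": 0}, {"fingers": 0.7, "dx": -0.052, "dy": 0, "dz": 0, "roll": 0}, {"fingers": 0.7, "dx": -0.065, "dy": 0, "dz": 0, "roll": 0}, {"fingers": 0.7, "dx": -0.078, "dy": 0, "dz": 0, "roll": 0}, {"fingers": 0.7, "dx": -0.091, "dy": 0, "dz": 0, "roll": 0}, {"fingers": 0.7, "dx": -0.1, "dy": 0, "dz": 0, "roll": 0}]'

```text
time: 5.92
tool_pos: [0.6845, 0.0687, 0.0073]
tcp_rot: [-0.001, 3.141, -0.0]
wrist_force: [-0.8, -0.5, 1.2]
width: 0.15
grip_force: 0.0
```

Run:
```python
from h import *
s=read_state();print(s['time'],s['tool_pos'])
p,_=read_camera('wrist');cv2.imwrite('pics/w4.png',p)
```

```text
5.925 [0.68449324 0.06867208 0.00730626]
```

View pics/w4.png

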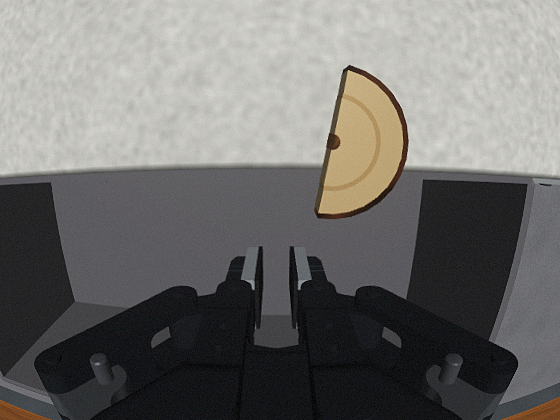

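The half slipped past the fingers. It now lies at (360,140) on the +y side, with its front tip just over the edge. I'll work out its pose from the wrist view.

```bash
cat >> h.py <<'E'
def fish(c,u,v,z):
    K,T=c['intrinsics'],c['world_to_cam'];R,t=T[:3,:3],T[:3,3]
    a,b=u-K[0,2],v-K[1,2];r=np.hypot(a,b);th=r/K[0,0]
    d=R.T@np.array([np.sin(th)*a/r,-np.sin(th)*b/r,-np.cos(th)]);o=-R.T@t
    return (o+d*(z-o[2])/d[2]).round(4)
E
python3 - <<'E'
from h import *
c=calibration('wrist')
for n,u,v in(('tip near',348,68),('tip far',318,214),('bark apex',407,140),('pith',334,142)):print(n,fish(c,u,v,.014))
for n,u,v in(('edge L',100,178),('edge M',250,167),('edge R',480,175)):print(n,fish(c,u,v,0))
E
```

```text
tip near [0.5953 0.0993 0.014 ]
tip far [0.6588 0.0875 0.014 ]
bark apex [0.625  0.1268 0.014 ]
pith [0.6272 0.0936 0.014 ]
edge L [ 0.6437 -0.0223  0.    ]
edge M [0.6401 0.057  0.    ]
edge R [0.6414 0.1792 0.    ]
```

step_arm --commands '[{"fingers": 1.0, "dx": 0, "dy": 0, "dz": -0.03, "roll": 0}, {"fingers": 1.0, "dx": 0, "dy": 0, "dz": -0.05, "roll": 0}, {"fingers": 1.0, "dx": 0.04, "dy": 0.013, "dz": -0.05, "roll": 0}, {"fingers": 1.0, "dx": 0.08, "dy": 0.026, "dz": -0.05, "roll": 0}, {"fingers": 1.0, "dx": 0.12, "dy": 0.04, "dz": -0.05, "roll": 0}, {"fingers": 1.0, "dx": 0.12, "dy": 0.04, "dz": -0.05, "roll": 0}, {"fingers": 1.0, "dx": 0.12, "dy": 0.04, "dz": -0.02, "roll": 0}, {"fingers": 1.0, "dx": 0.12, "dy": 0.04, "dz": 0, "roll": 0}]'

```text
time: 6.98
tool_pos: [0.5644, 0.1086, 0.0071]
tcp_rot: [-0.001, 3.14, 0.0]
wrist_force: [-0.7, 0.5, -0.0]
width: 0.001
grip_force: 0.0
```

step_arm --commands '[{"fingers": 1.0, "dx": 0, "dy": 0, "dz": 0, "roll": 0}, {"fingers": 1.0, "dx": -0.015, "dy": 0, "dz": 0, "roll": 0}, {"fingers": 1.0, "dx": -0.03, "dy": 0, "dz": 0, "roll": 0}, {"fingers": 1.0, "dx": -0.045, "dy": 0, "dz": 0, "roll": 0}, {"fingers": 1.0, "dx": -0.06, "dy": 0, "dz": 0, "roll": 0}, {"fingers": 1.0, "dx": -0.08, "dy": 0, "dz": 0, "roll": 0}, {"fingers": 1.0, "dx": -0.1, "dy": 0, "dz": 0, "roll": 0}, {"fingers": 1.0, "dx": -0.12, "dy": 0, "dz": 0, "roll": 0}]'

```text
time: 7.98
tool_pos: [0.6849, 0.1087, 0.0073]
tcp_rot: [-0.001, 3.141, 0.0]
wrist_force: [-0.4, 0.2, 0.6]
width: -0.003
grip_force: 0.0
```

Run:
```python
from h import *
s=read_state();print(s['time'],s['tool_pos'],s['wrist_force'])
p,_=read_camera('wrist');cv2.imwrite('pics/w5.png',p)
```

```text
7.975 [0.68492073 0.10867211 0.00729931] [-0.3738817   0.21480863  0.62843079]
```

View pics/w5.png

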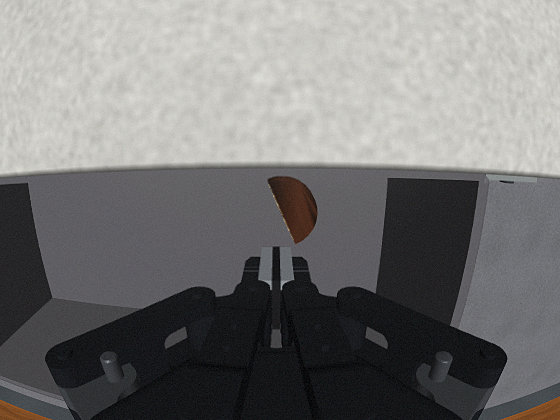

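The first half is now in the tub: the wrist view shows it past the edge line at (293,210), smaller and underside up. Next is the half at y≈-0.04, where I need the tip positions.

```bash
cat >> h.py <<'E'
def poly(p,f,c,box):
    x0,y0,x1,y1=box;hsv=cv2.cvtColor(p,cv2.COLOR_BGR2HSV)[y0:y1,x0:x1]
    m=((hsv[...,1]>60)&(hsv[...,2]>60)).astype(np.uint8)
    for k in cv2.findContours(m,cv2.RETR_EXTERNAL,cv2.CHAIN_APPROX_NONE)[0]:
        if cv2.contourArea(k)<60: continue
        P=np.array([f(c,a+x0,b+y0,.014)[:2] for a,b in k[:,0]])
        D=np.linalg.norm(P[:,None]-P[None],axis=2);i,j=np.unravel_index(D.argmax(),D.shape)
        print('ends',P[i].round(3),P[j].round(3),'len',D.max().round(3),'mean',P.mean(0).round(3),'x',P[:,0].min().round(3),P[:,0].max().round(3),'y',P[:,1].min().round(3),P[:,1].max().round(3),'px',k[:,0].mean(0).round()+[x0,y0])
E
python3 - <<'E'
from h import *
poly(cv2.imread('pics/top0.png'),ray_z,calibration('top'),(195,185,385,260))
E
```

```text
ends [ 0.49  -0.016] [ 0.45  -0.053] len 0.055 mean [ 0.476 -0.04 ] x 0.45 0.496 y -0.06 -0.014 px [309. 230.]
ends [0.491 0.086] [0.433 0.066] len 0.062 mean [0.465 0.069] x 0.432 0.492 y 0.049 0.091 px [265. 231.]
ends [ 0.513 -0.108] [ 0.518 -0.168] len 0.059 mean [ 0.507 -0.138] x 0.489 0.519 y -0.168 -0.108 px [350. 221.]
ends [0.489 0.21 ] [0.481 0.147] len 0.064 mean [0.485 0.178] x 0.453 0.517 y 0.147 0.21 px [222. 219.]
```

step_arm --commands '[{"fingers": 0.3, "dx": 0, "dy": 0, "dz": -0.04, "roll": 0}, {"fingers": 0.3, "dx": 0, "dy": 0, "dz": -0.08, "roll": 0}, {"fingers": 0.3, "dx": 0.05, "dy": -0.03, "dz": -0.08, "roll": 0}, {"fingers": 0.3, "dx": 0.1, "dy": -0.06, "dz": -0.08, "roll": 0}, {"fingers": 0.3, "dx": 0.15, "dy": -0.09, "dz": -0.08, "roll": 0}, {"fingers": 0.3, "dx": 0.2, "dy": -0.12, "dz": -0.08, "roll": 0}, {"fingers": 0.3, "dx": 0.25, "dy": -0.149, "dz": -0.08, "roll": 0}, {"fingers": 0.3, "dx": 0.28, "dy": -0.149, "dz": -0.08, "roll": 0}]'

```text
time: 9.02
tool_pos: [0.401, -0.0416, 0.087]
tcp_rot: [-0.003, -3.14, 0.0]
wrist_force: [-0.0, 0.2, 1.0]
width: 0.351
grip_force: 0.0
```

step_arm --commands '[{"fingers": 0.6, "dx": 0, "dy": 0.001, "dz": 0.04, "roll": 0}, {"fingers": 0.6, "dx": 0, "dy": 0.001, "dz": 0.07, "roll": 0}, {"fingers": 0.6, "dx": 0, "dy": 0.001, "dz": 0.08, "roll": 0}, {"fingers": 0.6, "dx": 0, "dy": 0.001, "dz": 0.08, "roll": 0}, {"fingers": 0.6, "dx": -0.015, "dy": 0.001, "dz": 0.08, "roll": 0}, {"fingers": 0.6, "dx": -0.03, "dy": 0.001, "dz": 0.08, "roll": 0}, {"fingers": 0.6, "dx": -0.04, "dy": 0.001, "dz": 0.08, "roll": 0}, {"fingers": 0.6, "dx": -0.05, "dy": 0.001, "dz": 0.08, "roll": 0}]'

```text
time: 10.02
tool_pos: [0.4548, -0.0394, 0.0076]
tcp_rot: [-0.001, 3.141, -0.0]
wrist_force: [0.2, -0.1, -0.4]
width: 0.204
grip_force: 0.0
```

step_arm --commands '[{"fingers": 0.6, "dx": -0.01, "dy": 0, "dz": 0, "roll": 0}, {"fingers": 0.6, "dx": -0.02, "dy": 0, "dz": 0, "roll": 0}, {"fingers": 0.6, "dx": -0.03, "dy": 0, "dz": 0, "roll": 0}, {"fingers": 0.6, "dx": -0.04, "dy": 0, "dz": 0, "roll": 0}, {"fingers": 0.6, "dx": -0.05, "dy": 0, "dz": 0, "roll": 0}, {"fingers": 0.6, "dx": -0.06, "dy": 0, "dz": 0, "roll": 0}]'

```text
time: 10.78
tool_pos: [0.5142, -0.0394, 0.0073]
tcp_rot: [0.001, -3.142, 0.0]
wrist_force: [0.0, -0.4, 0.1]
width: 0.204
grip_force: 0.1
```

Run:
```python
from h import *
c=calibration('wrist');p,_=read_camera('wrist');cv2.imwrite('pics/w6.png',p)
print('wrist');poly(p,fish,c,(0,0,560,350))
p,_=read_camera('top');print('top');poly(p,ray_z,calibration('top'),(195,150,385,260))
```

```text
wrist
ends [ 0.519 -0.047] [ 0.551 -0.025] len 0.039 mean [ 0.536 -0.038] x 0.518 0.553 y -0.05 -0.025 px [277. 308.]
ends [ 0.519 -0.167] [ 0.517 -0.108] len 0.059 mean [ 0.508 -0.136] x 0.49 0.521 y -0.167 -0.108 px [ 89. 252.]
top
ends [ 0.445 -0.115] [ 0.496 -0.117] len 0.05 mean [ 0.472 -0.115] x 0.445 0.496 y -0.124 -0.105 px [340. 234.]
ends [ 0.489 -0.129] [ 0.518 -0.168] len 0.048 mean [ 0.505 -0.146] x 0.489 0.519 y -0.168 -0.129 px [353. 222.]
ends [0.468 0.059] [0.515 0.043] len 0.05 mean [0.493 0.051] x 0.468 0.515 y 0.038 0.059 px [273. 220.]
ends [0.517 0.179] [0.45  0.183] len 0.067 mean [0.483 0.178] x 0.45 0.517 y 0.147 0.21 px [222. 220.]
ends [0.605 0.003] [ 0.632 -0.104] len 0.11 mean [ 0.619 -0.05 ] x 0.592 0.646 y -0.104 0.004 px [317. 175.]
```

Run:
```python
from h import *
p=cv2.imread('pics/w6.png');c=calibration('wrist')
h=cv2.cvtColor(p,cv2.COLOR_BGR2HSV)
m=(h[...,1]>60)&(h[...,2]>60)
for v in range(258,350,6):
    u=np.nonzero(m[v,215:350])[0]+215
    dark=''.join('#' if m[v,a] else ('.' if h[v,a,2]>90 else ' ') for a in range(215,345,3))
    print(v,fish(c,280,v,.014)[:1],dark)
```

```text
258 [0.5094] .....          ............         ........
264 [0.5125] ....           ............           ......
270 [0.5156] ...            ............           ......
276 [0.5187] ..             ............            .....
282 [0.522] .         .    ############   ..          ..
288 [0.5252]                ############   .            .
294 [0.5286]                #######  ###                 
300 [0.532]               #############                 
306 [0.5355]               #############                 
312 [0.5391]               ##############                
318 [0.5428]               ##############                
324 [0.5465]               ##############                
330 [0.5504]               ################              
336 [0.5544]            ....      ##                     
342 [0.5585]             ..................              
348 [0.5627]
```

The near edge runs straight across the gap at row 280, with the pith at about (285,294). So the cut edge lies flat on both fingers, and I'll push on to the edge.

step_arm --commands '[{"fingers": 0.6, "dx": -0.012, "dy": 0, "dz": 0, "roll": 0}, {"fingers": 0.6, "dx": -0.024, "dy": 0, "dz": 0, "roll": 0}, {"fingers": 0.6, "dx": -0.036, "dy": 0, "dz": 0, "roll": 0}, {"fingers": 0.6, "dx": -0.048, "dy": 0, "dz": 0, "roll": 0}, {"fingers": 0.6, "dx": -0.06, "dy": 0, "dz": 0, "roll": 0}, {"fingers": 0.6, "dx": -0.072, "dy": 0, "dz": 0, "roll": 0}, {"fingers": 0.6, "dx": -0.084, "dy": 0, "dz": 0, "roll": 0}, {"fingers": 0.6, "dx": -0.096, "dy": 0, "dz": 0, "roll": 0}]'

```text
time: 11.88
tool_pos: [0.6103, -0.0394, 0.0072]
tcp_rot: [0.001, -3.142, 0.0]
wrist_force: [0.1, 0.2, 0.4]
width: 0.201
grip_force: 0.0
```

step_arm --commands '[{"fingers": 0.6, "dx": -0.012, "dy": 0, "dz": 0, "roll": 0}, {"fingers": 0.6, "dx": -0.024, "dy": 0, "dz": 0, "roll": 0}, {"fingers": 0.6, "dx": -0.036, "dy": 0, "dz": 0, "roll": 0}, {"fingers": 0.6, "dx": -0.048, "dy": 0, "dz": 0, "roll": 0}, {"fingers": 0.6, "dx": -0.06, "dy": 0, "dz": 0, "roll": 0}, {"fingers": 0.6, "dx": -0.072, "dy": 0, "dz": 0, "roll": 0}, {"fingers": 0.6, "dx": -0.075, "dy": 0, "dz": 0, "roll": 0}, {"fingers": 0.6, "dx": -0.075, "dy": 0, "dz": 0, "roll": 0}]'

```text
time: 12.88
tool_pos: [0.6846, -0.0393, 0.0071]
tcp_rot: [0.001, -3.141, 0.0]
wrist_force: [0.7, -1.3, 0.2]
width: 0.201
grip_force: 0.0
```

Run:
```python
from h import *
s=read_state();print(s['time'],s['tool_pos'],s['wrist_force'])
c=calibration('wrist');p,_=read_camera('wrist');cv2.imwrite('pics/w7.png',p)
poly(p,fish,c,(0,0,560,350))
```

```text
12.875 [ 0.6845686  -0.03930643  0.00714609] [ 0.69982257 -1.34529529  0.17684764]
ends [ 0.662 -0.198] [ 0.645 -0.182] len 0.023 mean [ 0.653 -0.189] x 0.644 0.664 y -0.2 -0.18 px [ 10. 205.]
ends [0.643 0.023] [0.67  0.041] len 0.032 mean [0.654 0.036] x 0.642 0.672 y 0.023 0.047 px [434. 206.]
ends [ 0.647 -0.045] [ 0.645 -0.024] len 0.021 mean [ 0.646 -0.033] x 0.641 0.648 y -0.045 -0.024 px [289. 187.]
```

step_arm --commands '[{"fingers": 0.3, "dx": 0, "dy": 0, "dz": -0.04, "roll": 0}, {"fingers": 0.3, "dx": 0, "dy": 0, "dz": -0.08, "roll": 0}, {"fingers": 0.3, "dx": 0.05, "dy": -0.02, "dz": -0.08, "roll": 0}, {"fingers": 0.3, "dx": 0.1, "dy": -0.04, "dz": -0.08, "roll": 0}, {"fingers": 0.3, "dx": 0.15, "dy": -0.06, "dz": -0.08, "roll": 0}, {"fingers": 0.3, "dx": 0.2, "dy": -0.08, "dz": -0.08, "roll": 0}, {"fingers": 0.3, "dx": 0.245, "dy": -0.098, "dz": -0.08, "roll": 0}, {"fingers": 0.3, "dx": 0.245, "dy": -0.098, "dz": -0.08, "roll": 0}]'

```text
time: 13.92
tool_pos: [0.4354, -0.1374, 0.0864]
tcp_rot: [-0.003, -3.139, -0.001]
wrist_force: [1.1, -0.1, 0.0]
width: 0.35
grip_force: 0.0
```

Run:
```python
from h import *
s=read_state();print(s['time'],s['tool_pos'])
c=calibration('wrist');p,_=read_camera('wrist');print('wrist');poly(p,fish,c,(0,0,560,350))
p,_=read_camera('top');cv2.imwrite('pics/t3.png',p);print('top');poly(p,ray_z,calibration('top'),(195,90,385,260))
```

```text
13.925 [ 0.43544852 -0.13744854  0.08636334]
wrist
ends [ 0.521 -0.166] [ 0.512 -0.11 ] len 0.057 mean [ 0.508 -0.138] x 0.49 0.521 y -0.166 -0.109 px [275. 309.]
top
ends [0.452 0.189] [0.515 0.168] len 0.066 mean [0.485 0.178] x 0.452 0.517 y 0.147 0.21 px [222. 220.]
ends [ 0.581 -0.157] [ 0.517 -0.222] len 0.091 mean [ 0.547 -0.187] x 0.517 0.582 y -0.222 -0.144 px [370. 207.]
ends [ 0.555 -0.121] [ 0.586 -0.144] len 0.038 mean [ 0.57  -0.132] x 0.551 0.588 y -0.144 -0.118 px [349. 196.]
```

The third half is confirmed, centred at y = -0.138 with its bark towards the robot. The whole slice has not moved, and the table strip at y≈-0.04 is empty. I'll go down and push.

step_arm --commands '[{"fingers": 0.3, "dx": 0, "dy": 0, "dz": 0.04, "roll": 0}, {"fingers": 0.3, "dx": 0, "dy": 0, "dz": 0.07, "roll": 0}, {"fingers": 0.3, "dx": 0, "dy": 0, "dz": 0.08, "roll": 0}, {"fingers": 0.3, "dx": 0, "dy": 0, "dz": 0.08, "roll": 0}, {"fingers": 0.3, "dx": -0.015, "dy": 0, "dz": 0.08, "roll": 0}, {"fingers": 0.3, "dx": -0.03, "dy": 0, "dz": 0.08, "roll": 0}, {"fingers": 0.3, "dx": -0.04, "dy": 0, "dz": 0.08, "roll": 0}, {"fingers": 0.3, "dx": -0.05, "dy": 0, "dz": 0.08, "roll": 0}]'

```text
time: 15.02
tool_pos: [0.4908, -0.1375, 0.0077]
tcp_rot: [-0.001, 3.141, -0.0]
wrist_force: [-0.1, 0.9, 0.5]
width: 0.352
grip_force: 0.1
```

step_arm --commands '[{"fingers": 0.3, "dx": -0.01, "dy": 0, "dz": 0, "roll": 0}, {"fingers": 0.3, "dx": -0.02, "dy": 0, "dz": 0, "roll": 0}, {"fingers": 0.3, "dx": -0.03, "dy": 0, "dz": 0, "roll": 0}, {"fingers": 0.3, "dx": -0.04, "dy": 0, "dz": 0, "roll": 0}, {"fingers": 0.3, "dx": -0.05, "dy": 0, "dz": 0, "roll": 0}, {"fingers": 0.3, "dx": -0.06, "dy": 0, "dz": 0, "roll": 0}, {"fingers": 0.3, "dx": -0.07, "dy": 0, "dz": 0, "roll": 0}, {"fingers": 0.3, "dx": -0.08, "dy": 0, "dz": 0, "roll": 0}]'

```text
time: 16.02
tool_pos: [0.5703, -0.1374, 0.0073]
tcp_rot: [-0.001, 3.142, -0.0]
wrist_force: [0.4, 0.2, -0.6]
width: 0.349
grip_force: 0.1
```

Run:
```python
from h import *
s=read_state();print(s['time'],s['tool_pos'])
c=calibration('wrist');p,_=read_camera('wrist');poly(p,fish,c,(0,0,560,350))
h=cv2.cvtColor(p,cv2.COLOR_BGR2HSV)
m=(h[...,1]>60)&(h[...,2]>60)
for v in range(258,350,6):
    print(v,fish(c,280,v,.014)[:1],''.join('#' if m[v,a] else ('.' if h[v,a,2]>90 else ' ') for a in range(215,345,3)))
```

```text
16.025 [ 0.57027918 -0.13735079  0.00727143]
ends [ 0.61 -0.16] [ 0.608 -0.114] len 0.047 mean [ 0.599 -0.137] x 0.581 0.611 y -0.16 -0.114 px [275. 319.]
258 [0.5644] .         .....................          ...
264 [0.5674]           .....................            .
270 [0.5705]            ....................            .
276 [0.5736]            .                  .             
282 [0.5769]     .                               ..      
288 [0.5801]      .                              .       
294 [0.5835]             ##################              
300 [0.5869]           ######################            
306 [0.5904]          #######################            
312 [0.5939]          #######################            
318 [0.5976]          ########################           
324 [0.6013]         #########################           
330 [0.6052]       ##############################        
336 [0.6092]       ############## #############..        
342 [0.6132]       .............................         
348 [0.6174]
```

step_arm --commands '[{"fingers": 0.3, "dx": -0.012, "dy": 0, "dz": 0, "roll": 0}, {"fingers": 0.3, "dx": -0.024, "dy": 0, "dz": 0, "roll": 0}, {"fingers": 0.3, "dx": -0.036, "dy": 0, "dz": 0, "roll": 0}, {"fingers": 0.3, "dx": -0.048, "dy": 0, "dz": 0, "roll": 0}, {"fingers": 0.3, "dx": -0.06, "dy": 0, "dz": 0, "roll": 0}, {"fingers": 0.3, "dx": -0.075, "dy": 0, "dz": 0, "roll": 0}, {"fingers": 0.3, "dx": -0.09, "dy": 0, "dz": 0, "roll": 0}, {"fingers": 0.3, "dx": -0.115, "dy": 0, "dz": 0, "roll": 0}]'

```text
time: 17.08
tool_pos: [0.6851, -0.1373, 0.0071]
tcp_rot: [0.001, -3.141, -0.0]
wrist_force: [-0.0, 0.6, -0.6]
width: 0.345
grip_force: 0.0
```

step_arm --commands '[{"fingers": 0.3, "dx": 0, "dy": 0, "dz": 0, "roll": 0}, {"fingers": 0.3, "dx": 0, "dy": 0, "dz": -0.04, "roll": 0}, {"fingers": 0.3, "dx": 0, "dy": 0.04, "dz": -0.08, "roll": 0}, {"fingers": 0.3, "dx": 0, "dy": 0.08, "dz": -0.12, "roll": 0}, {"fingers": 0.3, "dx": 0, "dy": 0.12, "dz": -0.16, "roll": 0}, {"fingers": 0.3, "dx": 0, "dy": 0.15, "dz": -0.2, "roll": 0}, {"fingers": 0.3, "dx": 0, "dy": 0.15, "dz": -0.23, "roll": 0}, {"fingers": 0.3, "dx": 0, "dy": 0.15, "dz": -0.23, "roll": 0}]'

```text
time: 18.08
tool_pos: [0.686, 0.0132, 0.2412]
tcp_rot: [-0.002, 3.135, -0.0]
wrist_force: [-0.0, 0.6, 0.0]
width: 0.35
grip_force: 0.0
```

Run:
```python
from h import *
s=read_state();print(s['time'],s['tool_pos'])
p,_=read_camera('wrist');cv2.imwrite('pics/w9.png',p)
```

```text
18.075 [0.68599961 0.01320609 0.24123575]
```

View pics/w9.png

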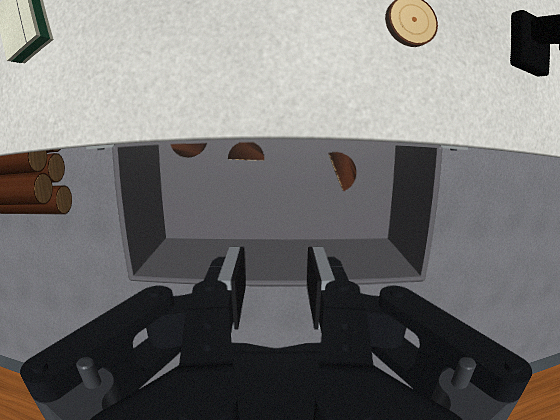

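All three halves are in the tub, at (188,148), (246,150) and (343,170). The whole slice (412,22), the glue gun and the carton are where they started. I'll hand the job in.

```bash
python3 -c "
from workcell import *
print(finish_job())"
```

```text
the job is handed in; nothing more can be done
None
```

All three halves were swept into the scrap tub by pushing alone (one needed a second push near the edge), the whole slice, glue gun and carton look undisturbed, and I handed the job in at about 18 s; no verdict was returned.

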